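# Show the middle-size guide sleeve to the inspection camera

### The job

Three bronze guide sleeves stand on the pins of the aluminium tool plate: pull off the one of middle size (32 mm outside diameter) and present its lower end to the inspection camera, held in the air square to the lens, on the lens's centre line, with that end 80 mm from the lens glass. Finish while still holding it there steadily in the gripper; do not touch the camera or its stand, and leave the other two sleeves, the screwdriver and the tin where they are.

Things in the scene. Friction and masses are not known exactly. Their poses are not given: they have to be found in the camera images.
- plate: Fixed aluminium tool plate 90 x 260 mm, 15 mm thick, lying on the bench; origin at the centre of its underside, x across the plate, y along it. Three upright steel pins, 12 mm in diameter, rise 28 mm above its top at y = -80, 0 and +80 mm (x = 0). Each carries one sleeve; which sleeve is on which pin varies.
- sleeve_medium: The wanted sleeve: plain bronze tube, 32 mm outside diameter, 16 mm bore, 46 mm tall, about 0.22 kg (varies), standing loosely over a pin on the plate (the pin reaches 28 mm up inside it, 2 mm clearance all round). Origin at the centre of its lower end, z along its axis towards its upper end.
- sleeve_medium_foot (a point): Centre of the lower end face of the 32 mm sleeve (same point and axes as the sleeve's origin). This end is to face the lens.
- sleeve_small: Look-alike, to be left alone: bronze tube of 24 mm outside diameter, 16 mm bore, 46 mm tall, on another pin. Origin at the centre of its lower end, z up its axis.
- sleeve_large: Look-alike, to be left alone: bronze tube of 40 mm outside diameter, 16 mm bore, 46 mm tall, on another pin. Origin at the centre of its lower end, z up its axis.
- camera_stand: Inspection camera on a fixed stand: grey base 110 x 110 x 12 mm, two cheeks 90 mm high, between them a blue head on a stiff level hinge 75 mm above the bench, ending in a white ring light (62 mm across) around the dark lens glass. The lens looks up, leaning 10 to 35 degrees to the stand's own -x side (roughly to the robot; varies). Origin: centre of the base's underside.
- lens (a point): Centre of the lens glass (level with the face of the ring light), 40 mm from the hinge; its z axis is the lens's centre line, pointing out of the lens.
- focus (a point): Point in the air on the lens's centre line, 80 mm out from the glass: where the centre of the sleeve's lower end has to be. Its z axis is the lens's centre line, pointing away from the lens; the sleeve's axis must lie along it, the sleeve's upper end farther from the lens.
- screwdriver: Loose screwdriver lying on the bench beyond the plate, to be left alone. Origin on its underside, x along it towards the tip.
- tin: Loose grey tin with a blue cap, 52 mm in diameter, 55 mm tall, standing on the bench, to be left alone. Origin at the centre of its underside.
Things that resemble listed ones, but are neither listed nor needed, are in the scene too. Leave any orange look-alike of the sleeve_medium alone. Several things have the shape of the camera_stand; the one meant has the colours described above.

How it is judged:
On the way:
1. the 32 mm sleeve is off its pin, held by the fingers clear above the plate (height (world z) of sleeve_medium_foot above 0.065 m and contact force between the fingers and sleeve_medium above 1 N), for 0.2 s.
At the end, for the whole second after the job is handed in: The 32 mm sleeve is held still in the air, the centre of its lower end within 12 mm (each way) of the point 80 mm out from the lens glass, its axis within 9 degrees of the lens's centre line, upper end up; other sleeves within 15 mm, screwdriver and tin within 20 mm of their starts (x of sleeve_medium_foot in the frame of focus between -0.012 and 0.012 m and y of sleeve_medium_foot in the frame of focus between -0.012 and 0.012 m and z of sleeve_medium_foot in the frame of focus between -0.012 and 0.012 m and angle between the z axis of sleeve_medium and the z axis of focus, either way round below 0.16 rad and angle between sleeve_medium's own z axis and vertical below 1.2 rad and height (world z) of sleeve_medium_foot above 0.12 m and contact force between the fingers and sleeve_medium above 1 N and linear speed of sleeve_medium below 0.02 m/s and angular speed of sleeve_medium below 0.2 rad/s and distance of each of sleeve_small, sleeve_large from where it was at the start of the episode below 0.015 m and distance of each of screwdriver, tin from where it was at the start of the episode below 0.02 m); the arm keeps its last pose, push and grip.
It fails at once if the camera or its stand was touched (contact force between camera_stand and the arm above 1 N or contact force between camera_stand and the fingers above 1 N or contact force between camera_stand and sleeve_medium above 1 N).
It fails at once if another sleeve was pulled off or shoved (distance of any of sleeve_small, sleeve_large from where it was at the start of the episode above 0.015 m).
It fails at once if the screwdriver or the tin was displaced (distance of any of screwdriver, tin from where it was at the start of the episode above 0.02 m).
It also fails if it takes over 35 s, if anything falls off the work surface, if the arm or the gripper's body presses on something with over 40 N, if the wrist force passes 120 N, or if a joint passes its speed limit or range.

### The arm

A 7-joint arm with a two-finger parallel gripper is mounted at the origin on the work surface. World frame = base frame: x ahead of the robot, y to its left, z up, the work surface at z = 0. Lengths are in m, angles in rad, forces in N, time in s.
With the tool pointing down it reaches from about 0.4 to 0.875 m from the base axis. Payload 19.3 kg.
Tool frame: the origin (TCP) lies at the centre of the arm's flange, where the gripper is bolted on; the fingertips stand 173 mm ahead of it and the grasp point (between the pads) lies 155 mm ahead of it; z points along the fingers, y is the line along which they close (so a half turn about z gives the same grasp; the last joint's range is limited). The gripper opens to 85 mm and grips with 20 to 120 N. Pads are 22 mm wide; open, the fingers measure 114 mm over their backs; the gripper's body (76 mm by 85 mm) begins 54 mm behind the grasp point. The pads swing forward as they close: fully open they stand 13 mm farther back than shut.
Start: joints at [1.074, 0.521, -0.036, 1.599, 0.021, 1.021, -0.113], TCP at [0.259, -0.569, 0.405] pointing down, gripper open.
Joint ranges: [-2.91, 2.91], [-0.3, 2.13], [-1.5, 1.42], [0.17, 2.43], [-1.26, 4.41], [0.16, 1.93], [-2.52, 2.52]. Speed limits (rad/s): [1.89, 1.89, 2.39, 2.39, 3.01, 3.01, 3.01].

### API

Orientations are given as [roll, pitch, yaw] about the fixed x, y, z axes, in that order (R = Rz(yaw) Ry(pitch) Rx(roll)).
In Python, from workcell import bot, imaging, job gives the robot as it stands.
- The arm moves only by the tool carry_out, never from a script. Its argument "targets" is a list of rows, each a list of 3 entries, a list of its own where there are three numbers: the shift along the tool's x, y, z in units of 0.25 m (1.0 is 0.25 m), then the turn, a rotation vector about the tool's x, y, z in units of 180 degrees (1.0 is 180 degrees), then the opening, from 0 (shut) to 1 (fully open). In form: [[[tx, ty, tz], [wx, wy, wz], jaw], ...]. A call has 1 to 8 rows; each row shifts and turns the commanded pose from where the row before left it, along the tool's axes as they then stand; what a row does not reach is not made up. A row lasts 1/8 s, in which the tool goes at most 62.5 mm and 10.7 degrees, less where a joint would pass 70% of its speed; a pose out of reach is approached as far as the arm can. A call with a number of a shift or a turn outside -1 to 1 is refused whole. A call with a gripper value outside its range is refused whole. The fingers move at their own pace and stop on an object; "force" is the grip in N (left out, the last holds). Time passes only in rows, so rows that do not move let the fingers close. It gives the time, the measured TCP pose, the force and the opening at its end, in the units of the state.
- bot.observe(): the state, without advancing time (a new reading comes with each control period).
- imaging.grab_frame(name): name is "side" or "top" or "wrist"; returns a dict with "pixels" (480x640x3 uint8, red, green, blue), "mtx" (3x3 intrinsics, pixels), "k1" (the pictures are not rectified: a ray, as slopes to the right and down, at radius r is drawn at 1 + k1 r^2 times it, then the intrinsics apply), "cam_to_world" (4x4, takes a point from camera to world coordinates); the wrist camera has in their place "mount" (4x4, takes a point from camera to tool coordinates, whose origin is the TCP and whose axes are the flange's). Camera axes: x right, y down, z forward; pixel columns grow to the right and rows downward; lengths in m; the calibration is good to about 2 mm. A picture is of the moment at which its call begins: read the wrist's pose just before it. There is no depth.
- job.job_done(): hands the job in, once; it reports no verdict.
The state is a dict: "clock": time; "qpos": joint angles; "qd": joint speeds; "joint_efforts": joint torques, N m; "position": TCP position; "tool_rot": TCP orientation; "force": force on the tool from outside, world axes, zero at the start; "moment": the same for the moment, N m; "grip_width": finger opening in m.
Only numpy, scipy, OpenCV 4.12 (cv2) and the standard library are available. Lean on these libraries where they do the work, as an engineer would, in place of code of your own. Each camera call takes 0.05 s, during which the arm holds its last target. There are 200 camera calls.

## Working session

There is one attempt and no reset: what is moved stays moved. The work goes in short steps, Python scripts to look and compute and a tool call to move; the robot and the scene stay as the last step left them, time stands still between calls to the robot, and variables do not carry over. Pictures are saved under pics/ and viewed, on a budget of 10 in all, crops included, one or two more only if the job needs it, and the job is handed in when it is done.

Besides the shell and the picture viewer there is one more tool, called in YAML: its name, and indented under it one key for each argument. carry_out: Moves the arm, as the interface text tells. Its arguments: {"type":"object","properties":{"targets":{"type":"array"},"force":{"type":"number"}},"required":["targets"]}

```bash
mkdir -p pics; ls
python3 - <<'E'
from workcell import bot, imaging, job
import cv2,pickle
s=bot.observe();print(s)
d={}
for n in("side","top"):
    f=imaging.grab_frame(n);d[n]=f
    print(n,f["mtx"],f["k1"],f["cam_to_world"])
    cv2.imwrite(f"pics/{n}0.png",f["pixels"][:,:,::-1])
f=imaging.grab_frame("wrist");print(f["mtx"],f["k1"],f["mount"])
pickle.dump(d,open("d0.pkl","wb"))
E
```

```text
pics
{'clock': 0.0, 'qpos': array([ 1.07378185,  0.52200671, -0.03632804,  1.59995671,  0.0212308 ,
        1.02110857, -0.11279548]), 'qd': array([-0.00076105, -0.00187801,  0.00020108,  0.00170177,  0.00019623,
        0.00061552,  0.00047693]), 'joint_efforts': array([ 5.13440518e-04, -9.27096248e+01,  1.98013455e+00, -3.69926226e+01,
        1.79118913e-02,  8.11289123e-03, -4.55775501e-05]), 'position': array([ 0.25865825, -0.56882726,  0.40414855]), 'tool_rot': array([-3.14050396e+00,  1.03011911e-04,  4.26824811e-01]), 'force': array([-0.08724322,  0.11230543,  0.05923606]), 'moment': array([0.01965069, 0.06069024, 0.01740614]), 'grip_width': 0.08568339976026788}
side [[543.38334419   0.         316.7981043 ]
 [  0.         543.38334419 241.61171381]
 [  0.           0.           1.        ]] 0.02715554889087095 [[-0.96478528 -0.20087192  0.16982293  0.29483618]
 [-0.26290325  0.71567128 -0.64706762  0.68770366]
 [ 0.00844032 -0.66892831 -0.743279    0.96996275]
 [ 0.          0.          0.          1.        ]]
top [[475.97135278   0.         322.6437727 ]
 [  0.         475.97135278 231.6241128 ]
 [  0.           0.           1.        ]] -0.12375932428374069 [[ 0.00572821 -0.9924789   0.12228176  0.31957897]
 [-0.99981737 -0.00345472  0.01879617 -0.02411311]
 [-0.01823236 -0.12236709 -0.99231743  1.38879551]
 [ 0.          0.          0.          1.        ]]
[[381.85022491   0.         320.5350445 ]
 [  0.         381.85022491 235.81901966]
 [  0.           0.           1.        ]] -0.033534443075294185 [[-2.69347858e-04 -9.60405267e-01 -2.78606623e-01  7.11887333e-02]
 [ 9.99999803e-01 -4.16507825e-04  4.69007171e-04  1.14297772e-03]
 [-5.66478796e-04 -2.78606442e-01  9.60405190e-01  3.14982307e-02]
 [ 0.00000000e+00  0.00000000e+00  0.00000000e+00  1.00000000e+00]]
```

View pics/side0.png

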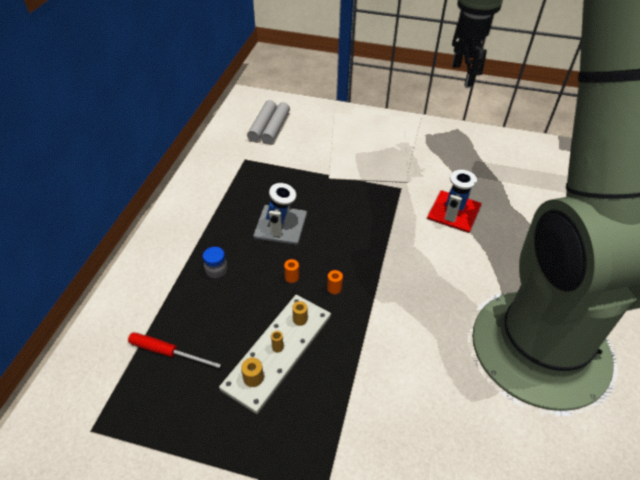

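View pics/top0.png

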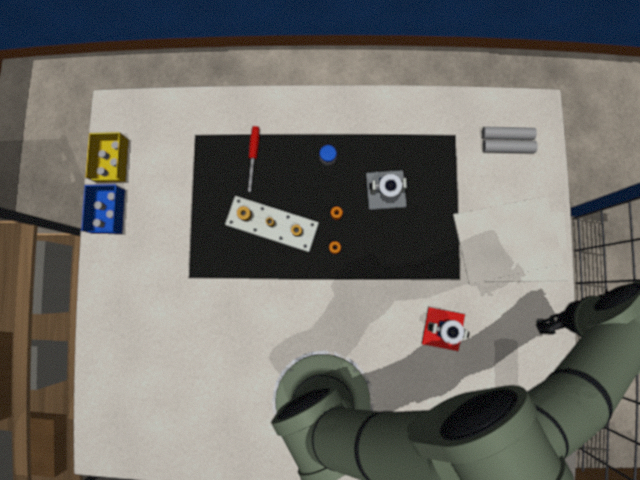

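Bronze sleeves on the plate: side (300,312), (277,341) and (252,372); top (297,230), (271,222) and (244,213). The smallest is in the middle, the largest is at (252,372)/(244,213), so the 32 mm one should be at side (300,312)/top (297,230). The orange ones, at top (337,212) and (335,247), are decoys. Of the two stands, the grey-based one at top (388,190) is meant; the red-based one at (445,328) is a decoy.

```bash
cat > h.py <<'E'
import numpy as np,cv2,pickle
from scipy.spatial.transform import Rotation as R
def T(s):
    M=np.eye(4);M[:3,:3]=R.from_euler('xyz',s["tool_rot"]).as_matrix();M[:3,3]=s["position"];return M
def rays(f,px,M=None):
    M=f["cam_to_world"] if M is None else M
    p=cv2.undistortPoints(np.array(px,float).reshape(-1,1,2),f["mtx"],np.array([f["k1"],0,0,0.]))[:,0]
    return M[:3,3],np.c_[p,np.ones(len(p))]@M[:3,:3].T
def onz(f,px,z,M=None):
    o,d=rays(f,px,M);return o+d*((z-o[2])/d[:,2])[:,None]
def tri(L):
    A=np.zeros((3,3));b=np.zeros(3);res=[]
    for o,d in L:
        d=d/np.linalg.norm(d);P=np.eye(3)-np.outer(d,d);A+=P;b+=P@o
    x=np.linalg.solve(A,b)
    return x,[np.linalg.norm(np.cross(x-o,d/np.linalg.norm(d))) for o,d in L]
def proj(f,X,M=None):
    M=f["cam_to_world"] if M is None else M
    W=np.linalg.inv(M)
    return cv2.projectPoints(np.array(X,float).reshape(-1,1,3),cv2.Rodrigues(W[:3,:3])[0],W[:3,3],f["mtx"],np.array([f["k1"],0,0,0.]))[0][:,0]
def blobs(m,lo=20):
    n,l,s,c=cv2.connectedComponentsWithStats(m.astype(np.uint8));return [(s[i],c[i],l==i) for i in range(1,n) if s[i][4]>=lo]
E
python3 - <<'E'
from h import *
d=pickle.load(open("d0.pkl","rb"))
for n,box in(("side",(200,160,360,420)),("top",(195,140,455,275))):
    f=d[n];im=f["pixels"];x0,y0,x1,y1=box
    hsv=cv2.cvtColor(im,cv2.COLOR_RGB2HSV)
    roi=np.zeros(im.shape[:2],bool);roi[y0:y1,x0:x1]=1
    br=roi&(hsv[...,0]>8)&(hsv[...,0]<26)&(hsv[...,1]>110)&(hsv[...,2]>80)
    for s,c,_ in blobs(br): print(n,"bronze",s,c.round(1),onz(f,[c],.05).round(3))
    wh=roi&(im.min(2)>190)
    for s,c,m in blobs(wh,60):
        print(n,"white",s,c.round(1))
    gr=roi&(hsv[...,1]<50)&(hsv[...,2]>70)&(hsv[...,2]<170)
    for s,c,m in blobs(gr,200):
        print(n,"grey",s,c.round(1))
im=d["top"]["pixels"][140:280,200:440];im2=d["side"]["pixels"][160:400,200:360]
a=cv2.resize(im,None,fx=2,fy=2,interpolation=3);b=cv2.resize(im2,None,fx=2,fy=2,interpolation=3)
c=np.zeros((480,800,3),np.uint8);c[:280,:480]=a;c[:,480:]=b
cv2.imwrite("pics/crop1.png",c[:,:,::-1])
E
```

```text
side bronze [284 259  16  24 312] [291.2 270. ] [[ 0.537 -0.018  0.05 ]]
side bronze [327 269  16  25 320] [334.5 281. ] [[ 0.439 -0.014  0.05 ]]
side bronze [293 301  14  24 294] [299.5 312.5] [[0.488 0.084 0.05 ]]
side bronze [271 331  12  21 200] [276.8 340.8] [[0.512 0.159 0.05 ]]
side bronze [242 357  21  30 481] [251.8 371.4] [[0.536 0.235 0.05 ]]
side white [ 200  160   43   75 1640] [213.9 184.8]
side white [ 257  160  103   19 1065] [323.9 166.5]
side white [270 184  25  19 245] [282.1 193.1]
side white [ 221  296  108  114 2897] [276.6 353.9]
side white [346 364  14  56 420] [354.7 400. ]
side grey [ 253  205   54   38 1234] [280.9 225.8]
side grey [219 294 112 120 526] [275.9 358.5]
top bronze [237 207  14  13 132] [243.5 212.9] [[0.538 0.229 0.05 ]]
top bronze [330 206  13  13 123] [336.2 212.1] [[ 0.541 -0.037  0.05 ]]
top bronze [267 218   7   8  33] [269.9 221.7] [[0.513 0.152 0.05 ]]
top bronze [291 225  11  11  81] [296.4 230. ] [[0.489 0.076 0.05 ]]
top bronze [329 241  12  13 120] [334.5 246.9] [[ 0.441 -0.032  0.05 ]]
top white [381 175  20  20 124] [390.3 184.8]
top white [265 210  51  24 252] [290.4 220.1]
top white [258 225  54  23 359] [285.1 236. ]
top grey [366 170  41  40 960] [385.1 191.4]
top grey [225 195  94  57 408] [269.  221.1]
```

View pics/crop1.png

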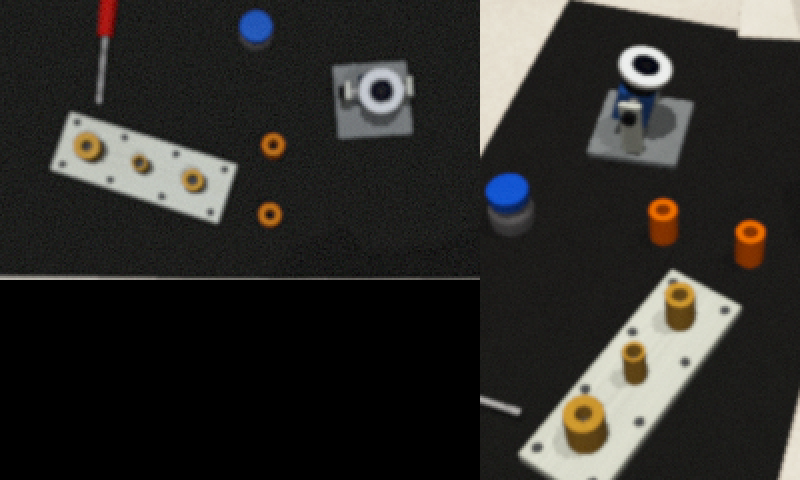

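Crop confirms the choice: the bronze middle-sized sleeve at side (300,312) is the plate-end one nearest the stand. The grey-base, blue-head stand has its ring at side (282,193). Next I locate the lens.

Run:
```python
from h import *
d=pickle.load(open("d0.pkl","rb"))
C={}
for n,box in(("side",(250,178,312,250)),("top",(360,160,415,215))):
    f=d[n];im=f["pixels"].astype(int);x0,y0,x1,y1=box
    roi=np.zeros(im.shape[:2],bool);roi[y0:y1,x0:x1]=1
    wh=roi&(im.min(2)>(190 if n=="side" else 180))
    b=max(blobs(wh,30),key=lambda b:b[0][4])
    cn=max(cv2.findContours(b[2].astype(np.uint8),0,1)[0],key=len)
    e=cv2.fitEllipse(cv2.convexHull(cn)); print(n,"ring",e); C[n]=e[0]
    base=roi&(im.min(2)>60)
    b=max(blobs(base,30),key=lambda b:b[0][4])
    cn=max(cv2.findContours(b[2].astype(np.uint8),0,1)[0],key=len)
    r=cv2.minAreaRect(cn);print(n,"base",r)
    if n=="top":
        q=onz(f,cv2.boxPoints(r),.012);print(q.round(3),"ctr",q.mean(0).round(4))
    else:
        h=cv2.convexHull(cn);ap=cv2.approxPolyDP(h,4,True)[:,0];print(ap.tolist(),onz(f,ap,.012).round(3).tolist())
x,r=tri([(rays(d[n],[C[n]])[0],rays(d[n],[C[n]])[1][0]) for n in C]);print("lens",x.round(4),r)
```

```text
side ring ((282.19635009765625, 192.67520141601562), (18.45541000366211, 25.564247131347656), 105.97771453857422)
side base ((279.6600341796875, 223.3800048828125), (49.78031539916992, 34.506805419921875), 8.130102157592773)
[[264, 205], [306, 211], [296, 243], [253, 235]] [[0.675, -0.23, 0.012], [0.567, -0.238, 0.012], [0.56, -0.129, 0.012], [0.666, -0.126, 0.012]]
top ring ((390.1664733886719, 184.78733825683594), (20.060230255126953, 20.6292781829834), 43.64336013793945)
top base ((386.70623779296875, 189.2996063232422), (37.863624572753906, 39.92210388183594), 86.42366790771484)
[[ 0.669 -0.124  0.012]
 [ 0.677 -0.243  0.012]
 [ 0.563 -0.248  0.012]
 [ 0.555 -0.131  0.012]] ctr [ 0.6161 -0.1864  0.012 ]
lens [ 0.6073 -0.1841  0.1121] [np.float64(0.00043631357899355196), np.float64(0.000436313578993707)]
```

carry_out:
  targets:
    - [[0.1,-0.04,0],[0,0,0],1]
    - [[0.19,-0.083,0],[0,0,0],1]
    - [[0.19,-0.083,0],[0,0,0],1]
    - [[0.19,-0.083,0],[0,0,0],1]
    - [[0.19,-0.083,0],[0,0,0],1]
    - [[0.19,-0.083,0],[0,0,0],1]
    - [[0.19,-0.083,0],[0,0,0],1]
    - [[0.19,-0.083,0],[0,0,0],1]

```text
clock: 1.15
position: [0.5208, -0.2783, 0.4046]
tool_rot: [-3.142, 0.0, 0.427]
force: [-0.4, -0.9, -0.4]
grip_width: 0.0855
```

carry_out:
  targets:
    - [[0.19,-0.083,0],[0,0,0],1]
    - [[0.19,-0.083,0],[0,0,0],1]
    - [[0.1,-0.04,0],[0,0,0],1]
    - [[0,0,0],[0,0,0],1]

```text
clock: 1.65
position: [0.6089, -0.1809, 0.4041]
tool_rot: [-3.141, -0.0, 0.43]
force: [0.6, 0.1, -0.1]
grip_width: 0.0856
```

Run:
```python
from workcell import bot, imaging
from h import *
s=bot.observe();f=imaging.grab_frame("wrist");print(s["clock"],s["position"],s["tool_rot"],s["qpos"],abs(s["qd"]).max())
pickle.dump((s,f),open("w1.pkl","wb"));cv2.imwrite("pics/w1.png",f["pixels"][:,:,::-1])
print(proj(f,[[.607,-.184,.112],[.489,.078,.061]],T(s)@f["mount"]))
```

```text
1.65 [ 0.60888301 -0.18092493  0.40412193] [-3.14054489e+00 -1.30690007e-04  4.30029894e-01] [ 0.28314064  0.54059999 -0.13128143  1.56723211  0.07713911  1.03935356
 -1.00954013] 0.04037192887297727
[[322.00608532 233.93959966]
 [-12.29118458 215.59711269]]
```

View pics/w1.png

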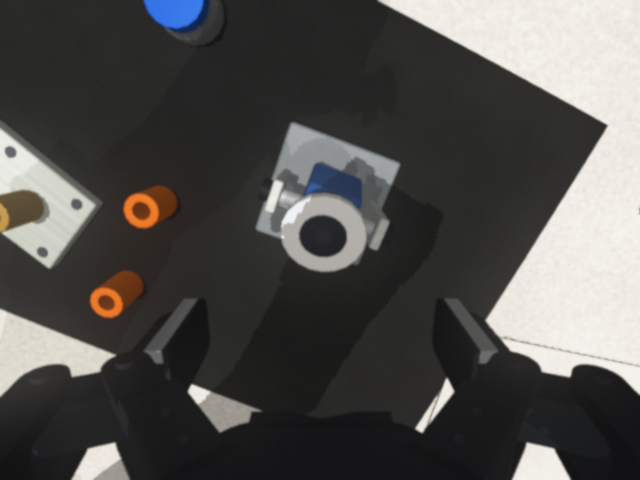

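The wrist picture shows the wanted stand's ring at (323,233), just where predicted, with base corners near (290,123), (400,163) and (257,230). Next I measure the lean.

Run:
```python
from h import *
from scipy.optimize import least_squares
d=pickle.load(open("d0.pkl","rb"));s,f=pickle.load(open("w1.pkl","rb"));M=T(s)@f["mount"]
im=f["pixels"].astype(int);roi=np.zeros(im.shape[:2],bool);roi[110:290,240:420]=1
for th in(120,130,140):
    wh=roi&(im.min(2)>th)&(im.max(2)-im.min(2)<25)
    wh=cv2.morphologyEx(wh.astype(np.uint8),cv2.MORPH_OPEN,np.ones((9,9)))
    b=[b for b in blobs(wh,100) if np.hypot(*(b[1]-[323,233]))<30]
    if not b: continue
    b=b[0];cn=max(cv2.findContours(b[2].astype(np.uint8),0,1)[0],key=len)
    e=cv2.fitEllipse(cv2.convexHull(cn));print(th,b[0],e)
# radial edge of the ring: last bright pixel along rays
dark=roi&(im.max(2)<60);b=[b for b in blobs(dark,100) if np.hypot(*(b[1]-[323,236]))<20]
for q in b: print("glass",q[0],q[1],cv2.fitEllipse(max(cv2.findContours(q[2].astype(np.uint8),0,1)[0],key=len)))
o,D=rays(f,[(290,123),(400,163),(257,230)],M);c=o+D*((.012-o[2])/D[:,2])[:,None];print("corners",c.round(4).tolist())
e1=(c[1]-c[0]);e2=c[2]-c[0];print(np.linalg.norm(e1),np.linalg.norm(e2),"stand -x yaw",np.degrees(np.arctan2(e2[1],e2[0])),np.degrees(np.arctan2(e1[1],e1[0])),"ctr",(c[1]+c[2])/2)
```

```text
120 [ 259  181  108   90 4495] ((311.4184265136719, 224.73419189453125), (81.66651916503906, 115.7200698852539), 119.42056274414062)
130 [ 259  182  107   89 4268] ((311.4576721191406, 225.0049591064453), (80.68052673339844, 114.4351577758789), 118.64527130126953)
140 [ 270  185   96   86 3739] ((315.02642822265625, 225.2547607421875), (76.42790985107422, 109.71536254882812), 126.3031234741211)
glass [ 300  217   46   39 1399] [322.68548964 235.80343102] ((322.68963623046875, 235.81021118164062), (38.18208312988281, 44.681880950927734), 99.43497467041016)
corners [[0.6644, -0.126, 0.012], [0.6742, -0.2336, 0.012], [0.5584, -0.1366, 0.012]]
0.10809244649104736 0.10652569996964958 stand -x yaw -174.28811814822532 -84.75876413415585 ctr [ 0.61630634 -0.18511337  0.012     ]
```

Run:
```python
from h import *
d=pickle.load(open("d0.pkl","rb"));s,f=pickle.load(open("w1.pkl","rb"));M=T(s)@f["mount"]
L=[(f,M,(322.7,235.8))]
for n,c0 in(("side",(282,192.7)),("top",(390.2,184.8))):
    F=d[n];g=F["pixels"].max(2).astype(int);r=np.zeros(g.shape,bool);x,y=map(int,c0);r[y-8:y+9,x-8:x+9]=1
    b=max(blobs(r&(g<100),8),key=lambda b:b[0][4]);print(n,b[0],b[1]);L.append((F,F["cam_to_world"],tuple((np.array(b[1])+c0)/2 if n=="side" else b[1])))
R_=[(rays(F,[c],m)[0],rays(F,[c],m)[1][0]) for F,m,c in L]
x,r=tri(R_);print(x.round(4),np.round(r,4))
for p in((0,1),(0,2),(1,2)):print(p,tri([R_[i] for i in p])[0].round(4))
ctr=np.array([.6163,-.185,.075]);print("lens-hinge",x-ctr,np.linalg.norm(x-ctr))
y=np.radians(5.5);u=np.array([-np.cos(y),-np.sin(y),0])
print("lean",np.degrees(np.arctan2((x-ctr)@u,x[2]-.075)))
v=M[:3,3]-x;v/=np.linalg.norm(v)
for a in range(5,40,5):
    t=np.radians(a);n=np.sin(t)*u+np.array([0,0,np.cos(t)])
    # predicted glass ellipse
    A=np.cross(n,[0,0,1]);A/=np.linalg.norm(A);B=np.cross(n,A);w=np.linspace(0,6.28,60,endpoint=False)
    P=x+.016*(np.cos(w)[:,None]*A+np.sin(w)[:,None]*B)
    e=cv2.fitEllipse(proj(f,P,M).astype(np.float32));print(a,round(e[1][0]/e[1][1],3),round(e[2],1), "lens z",.075+.04*np.cos(t))
```

```text
side [277 188  12   9  91] [282.54945055 192.04395604]
top [385 180  11  11  93] [390.2688172  184.95698925]
[ 0.6066 -0.1844  0.1132] [0.0006 0.0009 0.0005]
(0, 1) [ 0.6069 -0.1844  0.1134]
(0, 2) [ 0.6062 -0.1846  0.1128]
(1, 2) [ 0.6068 -0.1843  0.113 ]
lens-hinge [-0.00966534  0.00055708  0.03817078] 0.03937940363107806
lean 14.071211486612958
5 0.935 94.0 lens z 0.11484778792366981
10 0.902 97.0 lens z 0.11439231012048831
15 0.861 99.2 lens z 0.11363703305156272
20 0.815 100.8 lens z 0.11258770483143633
25 0.762 102.0 lens z 0.111252311481466
30 0.703 103.1 lens z 0.10964101615137754
35 0.639 103.9 lens z 0.10776608177155966
```

Lens ≈ (0.607, −0.184, 0.113), lean ≈ 15° (hinge geometry 14°, glass ellipse 15.6°), stand yaw 5.5°. Now to the sleeve.

carry_out:
  targets:
    - [[0,-0.12,0],[0,0,0],1]
    - [[0,-0.2,0],[0,0,0],1]
    - [[0,-0.2,0],[0,0,0],1]
    - [[0,-0.2,0],[0,0,0],1]
    - [[0,-0.2,0],[0,0,0],1]
    - [[0,-0.14,0],[0,0,0],1]
    - [[0,-0.08,0.04],[0,0,-0.05],1]
    - [[0,0,0.04],[0,0,-0.05],1]

```text
clock: 2.7
position: [0.4891, 0.0767, 0.3848]
tool_rot: [3.141, -0.0, 0.747]
force: [0.2, -0.4, -0.5]
grip_width: 0.0854
```

carry_out:
  targets:
    - [[0,0,0.04],[0,0,-0.055],1]
    - [[0,0,0.04],[0,0,-0.055],1]
    - [[0,0,0.04],[0,0,-0.055],1]
    - [[0,0,0],[0,0,0],1]

```text
clock: 3.2
position: [0.4896, 0.0751, 0.3543]
tool_rot: [-3.141, 0.001, 1.257]
force: [-0.4, 0.3, 0.9]
grip_width: 0.0858
```

```bash
cat > look.py <<'E'
from workcell import bot, imaging
from h import *
import sys
s=bot.observe();f=imaging.grab_frame("wrist");print(s["clock"],s["position"],s["tool_rot"],s["qpos"].round(2),abs(s["qd"]).max(),s["force"].round(1))
pickle.dump((s,f),open(sys.argv[1]+".pkl","wb"));cv2.imwrite(f"pics/{sys.argv[1]}.png",f["pixels"][:,:,::-1])
M=T(s)@f["mount"]
im=f["pixels"];hsv=cv2.cvtColor(im,cv2.COLOR_RGB2HSV)
br=(hsv[...,0]>8)&(hsv[...,0]<26)&(hsv[...,1]>110)&(hsv[...,2]>110)
for st,c,_ in blobs(br,150): print("bronze",st,c.round(1),onz(f,[c],.061,M).round(4))
print(proj(f,[[.489,.078,.061]],M))
E
python3 look.py w2
```

```text
3.2 [0.4895954  0.07511838 0.35426481] [-3.14055551e+00  7.57327422e-04  1.25679954e+00] [ 0.03  0.41 -0.39  1.97  0.21  0.8  -0.79] 0.0925589349099278 [-0.4  0.3  0.9]
bronze [299   0  35   7 172] [315.9   2.3] [[0.5319 0.2117 0.061 ]]
bronze [301  90  34  36 515] [317.1 107.3] [[0.5134 0.1528 0.061 ]]
bronze [298 205  42  40 868] [318.4 224.4] [[0.4897 0.0775 0.061 ]]
bronze [ 399  291   36   56 1493] [416.6 318.9] [[ 0.538  -0.0166  0.061 ]]
bronze [287 340  38  34 827] [305.4 356.7] [[ 0.4464 -0.0217  0.061 ]]
[[317.24751438 224.10762684]]
```

View pics/w2.png

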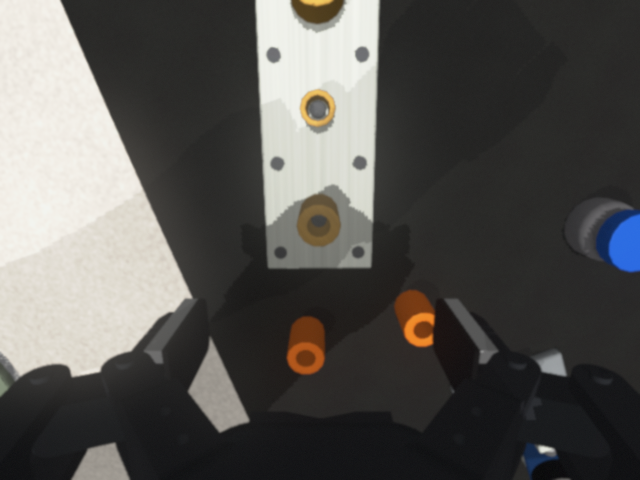

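The wrist picture shows the medium sleeve at about (318,226), centred below the hand, the small one at (317,107), and decoys at (306,357) and (417,319). Descending.

carry_out:
  targets:
    - [[0.006,0,0.05],[0,0,0],1]
    - [[0,0,0.1],[0,0,0],1]
    - [[0,0,0.1],[0,0,0],1]
    - [[0,0,0.1],[0,0,0],1]
    - [[0,0,0.1],[0,0,0],1]
    - [[0,0,0.08],[0,0,0],1]
    - [[0,0,0.06],[0,0,0],1]
    - [[0,0,0.03],[0,0,0],1]
  force: 70

```text
clock: 4.25
position: [0.4901, 0.0778, 0.1989]
tool_rot: [-3.141, 0.0, 1.259]
force: [-0.0, -0.5, 0.3]
grip_width: 0.0854
```

carry_out:
  targets:
    - [[0,0,0],[0,0,0],0]
    - [[0,0,0],[0,0,0],0]
    - [[0,0,0],[0,0,0],0]
    - [[0,0,0],[0,0,0],0]
    - [[0,0,0],[0,0,0],0]
    - [[0,0,0],[0,0,0],0]
    - [[0,0,0],[0,0,0],0]
    - [[0,0,0],[0,0,0],0]

```text
clock: 5.25
position: [0.4905, 0.0778, 0.2004]
tool_rot: [3.141, -0.0, 1.259]
force: [-2.4, -0.7, 9.3]
grip_width: 0.0296
```

carry_out:
  targets:
    - [[0,0,-0.03],[0,0,0],0]
    - [[0,0,-0.06],[0,0,0],0]
    - [[0,0,-0.1],[0,0,0],0]
    - [[0,0,-0.12],[0,0,0],0]
    - [[0,0,-0.12],[0,0,0],0]
    - [[0,0,-0.12],[0,0,0],0]
    - [[0,0,-0.07],[0,0,0],0]
    - [[0,0,0],[0,0,0],0]

```text
clock: 6.25
position: [0.4903, 0.0777, 0.3564]
tool_rot: [3.139, -0.001, 1.259]
force: [0.9, -0.2, -2.8]
grip_width: 0.0298
```

```bash
python3 look.py w3
python3 - <<'E'
from workcell import imaging
from h import *
d={n:imaging.grab_frame(n) for n in("side","top")};pickle.dump(d,open("d1.pkl","wb"))
a=cv2.resize(d["side"]["pixels"][120:400,180:400],None,fx=1.8,fy=1.8)
b=pickle.load(open("w3.pkl","rb"))[1]["pixels"][:,180:580]
c=np.zeros((504,800,3),np.uint8);c[:a.shape[0],:a.shape[1]]=a;c[:480,400:]=b
cv2.imwrite("pics/c2.png",c[:,:,::-1])
E
```

```text
6.25 [0.49032716 0.07771313 0.35637325] [ 3.13912910e+00 -1.13465018e-03  1.25901881e+00] [ 0.03  0.41 -0.4   1.97  0.21  0.81 -0.79] 0.03868489024664707 [ 0.9 -0.2 -2.8]
bronze [291   0  49  14 478] [315.1   5. ] [[0.5327 0.2139 0.061 ]]
bronze [300  96  33  35 498] [316.1 112.5] [[0.5135 0.1529 0.061 ]]
bronze [ 398  294   42   53 1252] [419.3 318.7] [[ 0.5423 -0.0155  0.061 ]]
bronze [ 277  313   88   78 2728] [321.7 347.8] [[ 0.4629 -0.0165  0.061 ]]
[[315.99176347 227.7682734 ]]
```

View pics/c2.png

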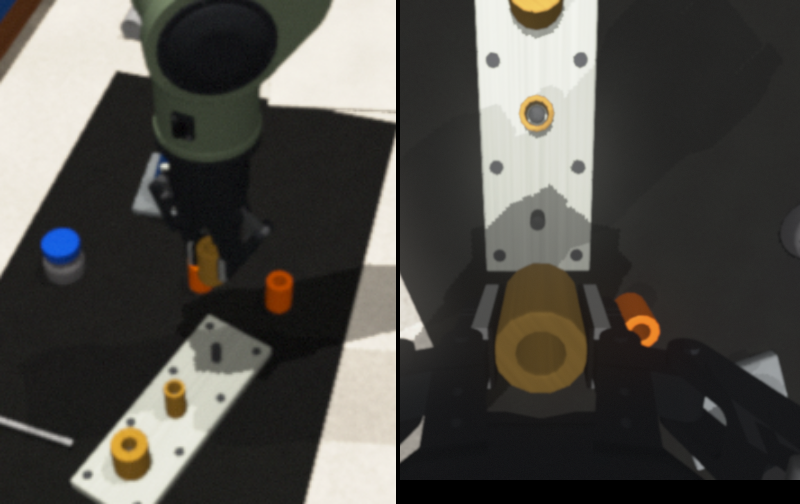

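The sleeve is in the fingers and its pin at the plate end is bare. The small sleeve, at wrist (316,113), has not moved. Now I check the seating and compute the final move.

```bash
cat > goal.py <<'E'
from workcell import bot
from h import *
y=np.radians(5.5);t=np.radians(15)
n=np.array([-np.cos(y)*np.sin(t),-np.sin(y)*np.sin(t),np.cos(t)])
lens=np.array([.6066,-.1845,.1132]);foc=lens+.08*n
E
python3 - <<'E'
from goal import *
s,f=pickle.load(open("w3.pkl","rb"));m=f["mount"]
w=np.linspace(0,2*np.pi,72,endpoint=False);c=np.c_[.016*np.cos(w),.016*np.sin(w)]
for zz in(.1394,.1854):
    p=proj(f,np.c_[c,np.full(72,zz)],m);print(zz,p.min(0).round(0),p.max(0).round(0))
M=T(s);a=np.cross(M[:3,2],-n);ang=np.arcsin(np.linalg.norm(a));rv=R.from_rotvec(a/np.linalg.norm(a)*ang)
rt=M[:3,:3].T@rv.as_rotvec();print("turn tool units",rt/np.pi)
tcp=foc+n*.1854;print("tcp",tcp,"shift in tool now, units",M[:3,:3].T@(tcp-M[:3,3])/.25)
print("yaw etc",(rv*R.from_matrix(M[:3,:3])).as_euler('xyz'))
E
```

```text
0.1394 [268. 306.] [367. 392.]
0.1854 [282. 257.] [354. 324.]
turn tool units [-7.57161942e-02  3.26863450e-02 -3.04074779e-21]
tcp [ 0.53822566 -0.1910837   0.36955671] shift in tool now, units [-0.96452023  0.51230301 -0.05256635]
yaw etc [ 2.90040275 -0.10282168  1.27147997]
```

carry_out:
  targets:
    - [[-0.06,0.032,-0.02],[0,0,0],0]
    - [[-0.14,0.074,-0.02],[0,0,0],0]
    - [[-0.14,0.074,-0.013],[0,0,0],0]
    - [[-0.14,0.074,0],[0,0,0],0]
    - [[-0.14,0.074,0],[0,0,0],0]
    - [[-0.14,0.074,0],[0,0,0],0]
    - [[-0.14,0.074,0],[0,0,0],0]
    - [[-0.065,0.036,0],[0,0,0],0]

```text
clock: 7.4
position: [0.538, -0.1932, 0.3668]
tool_rot: [-3.14, 0.0, 1.257]
force: [0.8, 0.8, -3.8]
grip_width: 0.0294
```

carry_out:
  targets:
    - [[0,0,0],[-0.019,0.008,0],0]
    - [[0,0,0],[-0.019,0.008,0],0]
    - [[0,0,0],[-0.019,0.008,0],0]
    - [[0,0,0],[-0.019,0.009,0],0]
    - [[0,0,0],[0,0,0],0]
    - [[0,0,0],[0,0,0],0]

```text
clock: 8.15
position: [0.5382, -0.1908, 0.3676]
tool_rot: [2.904, -0.102, 1.272]
force: [1.0, -0.2, -2.8]
grip_width: 0.03
```

```bash
python3 look.py w4
python3 - <<'E'
from goal import *
from workcell import imaging
s=bot.observe();M=T(s);foot=M[:3,3]+.1854*M[:3,2]
print("foot err (tool units)",M[:3,:3].T@(foc-foot)/.25,"ang",np.degrees(np.arccos(-M[:3,2]@n)),s["grip_width"])
d={k:imaging.grab_frame(k) for k in("side","top")};pickle.dump(d,open("d2.pkl","wb"))
F=d["side"];print(proj(F,[foc,lens,foc+.046*n]))
a=cv2.resize(F["pixels"][110:260,200:370],None,fx=2.35,fy=2.35,interpolation=3)
b=pickle.load(open("w4.pkl","rb"))[1]["pixels"][:,180:580]
c=np.zeros((480,800,3),np.uint8);c[:a.shape[0],:a.shape[1]]=a;c[:480,400:]=b
cv2.imwrite("pics/c3.png",c[:,:,::-1])
E
```

```text
8.15 [ 0.53820954 -0.19083379  0.3676443 ] [ 2.90395057 -0.10222559  1.2721639 ] [ 0.55  0.45 -0.38  1.86  0.14  0.61 -0.2 ] 0.003616890757585473 [ 1.  -0.2 -2.8]
bronze [ 123   37   50   49 1508] [147.6  61. ] [[ 0.5436 -0.0423  0.061 ]]
bronze [  0  75  24  50 776] [ 11.  100.4] [[ 0.4563 -0.0414  0.061 ]]
bronze [ 277  266   88  125 3583] [325.1 337.8] [[ 0.5924 -0.2768  0.061 ]]
[[ -22.61432613 -116.26612417]]
foot err (tool units) [-0.00017015  0.00420136 -0.00720054] ang 0.18654381076440568 0.02978252564378973
[[290.55623499 167.5583843 ]
 [282.6832687  192.32228491]
 [295.45033316 152.15455037]]
```

View pics/c3.png

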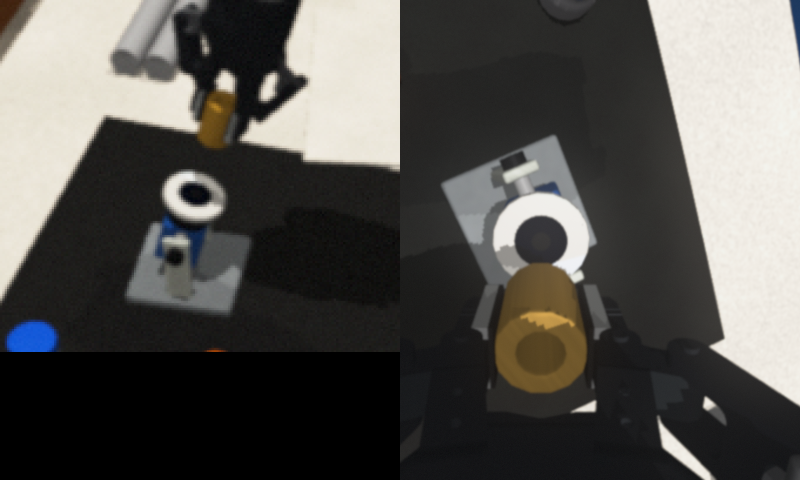

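The sleeve hangs over the ring. The side view shows its foot at about (290.6,168), against a predicted focus of (290.6,167.6). One last check of the lens position and lean from this closer view.

Run:
```python
from goal import *
s,f=pickle.load(open("w4.pkl","rb"));M=T(s)@f["mount"]
g=f["pixels"].max(2).astype(int);r=np.zeros(g.shape,bool);r[205:280,280:365]=1
for st,c,m in blobs(r&(g<75),300):
    cn=max(cv2.findContours(m.astype(np.uint8),0,1)[0],key=len);print(st,c,cv2.fitEllipse(cn))
# outer ring: bright, left/right/top extremes of predicted 62 mm circle for several leans
for a in(10,15,20):
    t=np.radians(a);N=np.array([-np.cos(y)*np.sin(t),-np.sin(y)*np.sin(t),np.cos(t)])
    A=np.cross(N,[0,0,1]);A/=np.linalg.norm(A);B=np.cross(N,A);w=np.linspace(0,6.28,90)
    P=proj(f,lens+.031*(np.cos(w)[:,None]*A+np.sin(w)[:,None]*B),M);e=cv2.fitEllipse(P.astype(np.float32))
    print(a,P.min(0),P.max(0),round(e[1][0]/e[1][1],3),proj(f,[lens],M))
wh=(f["pixels"].min(2)>110);r[:]=0;r[185:300,265:372]=1;b=max(blobs(r&wh,300),key=lambda b:b[0][4]);print("ring bbox",b[0])
s=bot.observe();print(s["clock"],s["grip_width"],abs(s["qd"]).max())
```

```text
[ 296  217   50   47 1897] [320.36531365 240.42698998] ((320.3706970214844, 240.39569091796875), (46.40885543823242, 50.2365608215332), 82.80458068847656)
10 [272.16856157 191.0922447 ] [369.57936813 285.62536866] 0.964 [[321.35148558 239.84729592]]
15 [272.49650359 191.36576906] [370.2154708  284.97507724] 0.958 [[321.35148558 239.84729592]]
20 [273.11899576 191.70467552] [370.54550554 284.32395305] 0.944 [[321.35148558 239.84729592]]
ring bbox [ 272  185  100   98 5029]
8.3 0.02991819092475385 0.0034958716219719395
```

Everything agrees. I'll make a tiny correction, let the arm settle, then hand in.

carry_out:
  targets:
    - [[0,0.004,-0.007],[0,0,0],0]
    - [[0,0,0],[0,0,0],0]
    - [[0,0,0],[0,0,0],0]
    - [[0,0,0],[0,0,0],0]
    - [[0,0,0],[0,0,0],0]
    - [[0,0,0],[0,0,0],0]

```text
clock: 9.05
position: [0.5386, -0.1914, 0.3699]
tool_rot: [2.902, -0.103, 1.272]
force: [0.7, 0.6, -2.0]
grip_width: 0.0293
```

Run:
```python
from goal import *
from workcell import job
s=bot.observe();M=T(s);foot=M[:3,3]+.1854*M[:3,2]
print("err mm",(foc-foot)*1e3,np.degrees(np.arccos(-M[:3,2]@n)),s["grip_width"],abs(s["qd"]).max(),s["force"],s["clock"])
if np.linalg.norm(foc-foot)<.005: print(job.job_done())
```

```text
err mm [-0.1191585   0.27566766 -0.22329703] 0.09676597855495504 0.029344685598121246 0.0018131233475161903 [ 0.74735717  0.62746106 -2.03882564] 9.05
the job is handed in; nothing more can be done
None
```

I pulled the 32 mm bronze sleeve off its pin at the plate end nearest the stand. I handed the job in at about 9 s with the sleeve held, lower end down, over the lens of the grey-based camera. The hand-in reports no verdict.

**Position:** by the arm's own readings, the sleeve's lower end is less than 0.5 mm from my computed 80 mm point and its axis is within 0.1° of my estimated lens line. These figures assume the sleeve did not slip in the fingers. The side view before a final 2 mm correction agreed, with the foot at about (290.6, 168) px against (290.6, 167.6) predicted.

**Lens estimate:** the real error depends on this. The lens position agreed to about 1 mm across the views. The lean was 14° from the hinge geometry and 15.6° from the lens's outline; I used 15°. In the last close view the lens centre was within about 1 px of prediction, but that view barely tests the lean.

**Steadiness and grip:** the arm was nearly still (fastest joint 0.002 rad/s). The finger opening read 29 to 30 mm on the 32 mm sleeve, a small disagreement I put down to the sensor. Closing the fingers gave a brief upward force of about 9 N.

**Other objects:** the small sleeve was in place to within a millimetre after the lift. The other items were not measured at the end, but nothing in the later pictures suggested contact with them or with the camera stand.

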